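Put a pressed-tea sample away in its flip-cap tube

ROBOT

A 6-joint arm with a two-finger parallel gripper is mounted at the origin on the work surface. World frame = base frame: x ahead of the robot, y to its left, z up, the work surface at z = 0. Lengths are in mm, angles in rad, forces in N, time in s.
With the tool pointing down it reaches from about 250 to 725 mm from the base axis. Payload 4 kg.
Tool frame: the origin (TCP) lies on the front face of the gripper's body, between the roots of the fingers; the fingertips stand 73 mm ahead of it and the grasp point (between the pads) lies 54 mm ahead of it; x points along the fingers, z is the direction in which the jaws open and shut, and the axes are right-handed (so a half turn about x gives the same grasp; the last joint's range is limited). The gripper opens to 85 mm and grips with 20 to 120 N. Pads are 22 mm wide; open, the fingers measure 114 mm over their backs; the gripper's body (76 mm by 85 mm) begins 54 mm behind the grasp point. The pads swing forward as they close: fully open they stand 13 mm farther back than shut.
Start: joints at [1.312, 0.241, 0.005, 1.335, 0, 1.571], TCP at [127.959, 483.349, 303.906] pointing down, gripper open.
Joint ranges: [-2.72, 2.72], [-1.05, 1.87], [-1.09, 1.28], [-1.99, 2.15], [-1.42, 1.44], [-3.14, 3.14]. Speed limits (rad/s): [2.79, 2.79, 3.14, 3.14, 3.14, 3.14].

INTERFACE

Orientations are given as a rotation vector (axis times angle).
In Python, from cell import arm, snapshot, camera_info, job_done gives the robot as it stands.
- The arm moves only by the tool apply_moves, never from a script. Its arguments are lists of equal length, an entry for each row: "xyz": the shift along the tool's x, y, z in mm, a list of three; "dr": the turn, a rotation vector about the tool's x, y, z in degrees, a list of three. In form: {"xyz": [[dx, dy, dz], ...], "dr": [[rx, ry, rz], ...]}. A call has 1 to 20 rows; each row shifts and turns the commanded pose from where the row before left it, along the tool's axes as they then stand; what a row does not reach is not made up. A row lasts 1/12 s, in which the tool goes at most 41.7 mm and 7.16 degrees, less where a joint would pass 70% of its speed; a pose out of reach is approached as far as the arm can. A call with a gripper value outside its range is refused whole. "fingers" is the finger opening in mm, from 0 to 85.4, set as the call begins (left out, the last holds). The fingers move at their own pace and stop on an object; "force" is the grip in N (left out, the last holds). Time passes only in rows, so rows that do not move let the fingers close. It gives the time, the measured TCP pose, the force and the opening at its end, in the units of the state.
- arm.state(): the state, without advancing time (a new reading comes with each control period).
- snapshot(name): name is "scene" or "top" or "wrist"; returns (picture, depth): 384x512x3 uint8, red, green, blue; 384x512 float32, mm along the optical axis (not along the pixel's ray), 0 where there is no reading.
- camera_info(name): a dict with "intrinsics" (3x3 intrinsics, pixels), "k1" (the pictures are not rectified: a ray, as slopes to the right and down, at radius r is drawn at 1 + k1 r^2 times it, then the intrinsics apply), "T" (4x4, takes a point from camera to world coordinates). Camera axes: x right, y up, looking along -z (the intrinsics and any distortion apply to the point x, -y, -z); pixel columns grow to the right and rows downward; lengths in mm; the calibration is good to about 2 mm. A picture is of the moment at which its call begins: read the wrist's pose just before it. camera_info takes no time and is no camera call; for the wrist camera it gives the pose at the moment of the call.
- job_done(): hands the job in, once; it reports no verdict.
The state is a dict: "time_s": time; "joint_pos": joint angles; "qd": joint speeds; "tau": joint torques, N m; "tcp_pos": TCP position; "ee_rot": TCP orientation; "force": force on the tool from outside, world axes, zero at the start; "moment": the same for the moment, N m; "opening": finger opening in mm.
Only numpy, scipy, OpenCV 4.12 (cv2) and the standard library are available. Lean on these libraries where they do the work, as an engineer would, in place of code of your own. Each camera call takes 0.05 s, during which the arm holds its last target. There are 200 camera calls.

TASK

Put the tea sample away: flick open the orange cap of the tube in the leaning rack, drop the brown tea nugget from the yellow tray into that tube, then press the orange cap down until it snaps fully shut. Keep the red and blue caps shut and leave the bowl, mug, spoon and jar where they stand.

Things in the scene. Friction and masses are not known exactly. Their poses are not given: they have to be found in the camera images.
- rack: Fixed light-wood rack holding three flip-cap tubes in a row, 70 mm apart, all leaning 25 degrees to the front (the robot's side). Origin on the table below the mouth of the middle place; x points away from the front, y along the row, z up. Base plate 170 mm deep (x -65 to +105), 300 mm long, 12 mm high.
- light_bar (a point): Middle of the white light bar fixed above the rack, 14 mm thick, along the rack's y over all three mouths, 289 mm above the table (175 mm above the mouths), on 10 mm posts at rack x -35, y +-144 mm. It leaves no room for an upright gripper over the caps: come from the front, tool tilted 30 to 45 degrees, pointing down and along the rack's +x.
- orange_tube: The empty clear tube with the orange cap, fixed in one of the rack's places (which one varies). Frame upright and parallel to the rack's: origin on the table right below the centre of the mouth, x away from the front. The tube leans 25 degrees, its top towards -x; 42 mm across outside, 36 mm inside, 100 mm long.
- orange_mouth (a point): Centre of the orange tube's rim, 114 mm above the table. The axis out of the mouth is (-0.423, 0, 0.906) in the orange_tube frame.
- orange_floor (a point): Centre of the inner floor of the orange tube, 96 mm down its axis.
- orange_hinge (a point): Middle of the hinge axis of the orange cap (along the tube frame's y), behind the rim, 26 mm from the mouth's centre.
- orange_tab (a point): Point in the finger tab of the orange cap, 60 mm from the hinge axis, 8 mm from the tab's end; moves with the cap. The cap is a disc 44 mm across, 6 mm thick; the tab sticks out 20 mm from its front edge, 12 mm wide (along y), 5 mm thick. When shut the tab points to the front and 25 degrees below level. It can be pinched by its two sides.
- orange_cap (a joint): Opening angle of the orange cap, rad: 0 shut, 2.0 standing straight up, 2.1 its stop; the tab goes up and back. A snap catch holds it shut: about 5 N at the tab to lift it free or press it home, felt at 0 to 0.2 rad. Once free, the springy hinge pushes it up to about 0.5 rad; above that it stays where it is left.
- red_cap (a joint): Opening angle of the red cap, built like the orange one, shut at 0.
- blue_cap (a joint): Opening angle of the blue cap, built like the orange one, shut at 0.
- red_tube: Full tube with the red cap, built and oriented like the orange one, in another place of the rack.
- blue_tube: Full tube with the blue cap, built and oriented like the orange one, in another place of the rack.
- nugget: Dark brown pressed-tea nugget, a round puck 22 mm across and 14 mm high, 12 g, loose in the tray. Origin at the centre of its underside, z up through it.
- tray: Fixed yellow square tray, 130 x 130 mm, 12 mm high, with a floor 4 mm thick. Origin at the centre of its underside on the table.
- bowl: White tasting bowl, 90 mm across, 50 mm high, loose. Origin at the centre of its underside.
- mug: White lidded tasting mug, 72 mm across, 85 mm high, loose. Origin at the centre of its underside.
- spoon: Steel spoon, 160 mm long, lying loose along its own x axis. Origin at its middle, underneath.
- jar: Glass jar with a yellow lid, 80 mm across, 120 mm high, loose. Origin at the centre of its underside.

How it is judged:
By the outcome, as a careful person would: the job done as asked, in the order asked, and still so for the second after the job is handed in, with the robot touching nothing.
It also fails if it takes over 67 s, if anything falls off the work surface, if the arm or the gripper's body presses on something with over 40 N, if the wrist force passes 120 N, or if a joint passes its speed limit or range.

## Working session

There is one attempt and no reset: what is moved stays moved. The work goes in short steps, Python scripts to look and compute and a tool call to move; the robot and the scene stay as the last step left them, time stands still between calls to the robot, and variables do not carry over. Pictures are saved under pics/ and viewed, about 8 in all and at most 12, crops included, and the job is handed in when it is done.

Besides the shell and the picture viewer there is one more tool, called after "Request:" by a JSON object that holds its "op" and its "data", one argument or row to a line. apply_moves: Moves the arm, as the interface text tells. Its arguments: {"type":"object","properties":{"xyz":{"type":"array"},"dr":{"type":"array"},"fingers":{"type":"number"},"force":{"type":"number"}},"required":["xyz","dr"]}

```bash
ls; mkdir -p pics; cat > h.py <<'E'
import numpy as np, cv2
from scipy.spatial.transform import Rotation as R
from cell import arm, snapshot, camera_info, job_done
def ray(ci,u,v):
    K=np.array(ci["intrinsics"]);k1=ci["k1"];T=np.array(ci["T"])
    d=np.array([(u-K[0,2])/K[0,0],(v-K[1,2])/K[1,1]]);s=d.copy()
    for _ in range(20): s=d/(1+k1*(s@s))
    return T[:3,3],T[:3,:3]@np.array([s[0],-s[1],-1.])
def plane(ci,u,v,z):
    o,d=ray(ci,u,v);return o+d*(z-o[2])/d[2]
def pt(ci,u,v,dep):
    o,d=ray(ci,u,v);return o+d*dep
def save(img,name): cv2.imwrite("pics/"+name,cv2.cvtColor(img,cv2.COLOR_RGB2BGR))
E
python3 - <<'E'
from h import *
for n in("scene","top"):
    im,d=snapshot(n);ci=camera_info(n);save(im,n+"0.png");np.savez(n+"0.npz",im=im,d=d)
    print(n,np.round(ci["T"],2).tolist(),ci["k1"],np.array(ci["intrinsics"])[0,0])
s=arm.state();print(s)
E
```

```text
pics
scene [[-0.31, -0.53, 0.79, 1391.07], [0.95, -0.18, 0.26, 243.05], [0.01, 0.83, 0.56, 754.55], [0.0, 0.0, 0.0, 1.0]] 0.016737867438389457 367.58148532994335
top [[0.01, 0.98, -0.18, 333.86], [-1.0, 0.02, 0.0, 10.13], [0.0, 0.18, 0.98, 1562.8], [0.0, 0.0, 0.0, 1.0]] -0.0367650544042198 477.64044812355735
{'time_s': 0.1, 'joint_pos': array([1.31204353e+00, 2.41359399e-01, 3.84160489e-03, 1.33519369e+00,
       2.62820032e-05, 1.57079007e+00]), 'qd': array([ 1.22262217e-03, -2.50025297e-04,  4.74835047e-03,  2.68717775e-04,
        2.34721452e-04, -9.73084389e-06]), 'tau': array([ 1.15634652e-03, -3.73137617e+01,  2.53010076e+01,  1.08784984e-02,
        1.86844218e-04, -3.41819202e-06]), 'tcp_pos': array([127.82091179, 482.93803751, 303.08435565]), 'ee_rot': array([-1.01769057,  1.3221327 ,  1.0157781 ]), 'force': array([ 0.66719893, -0.1510534 , -0.28953567]), 'moment': array([ 0.03233936,  0.01802142, -0.03988164]), 'opening': 85.07977615294783}
```

View pics/scene0.png

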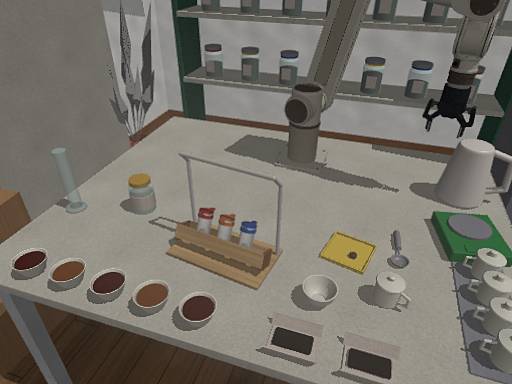

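View pics/top0.png

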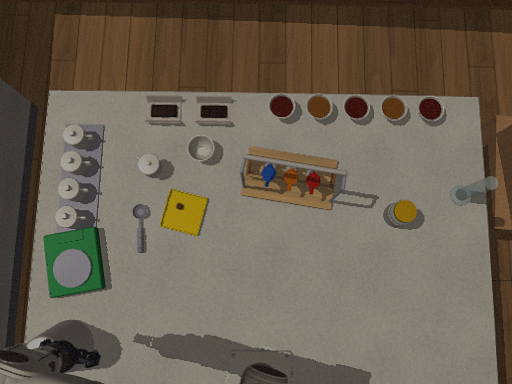

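Both views show orange as the middle tube (top view about 290,180). The nugget is in the tray at (180,206) and the light bar runs from (243,165) to (345,175). Next I'll measure these.

```bash
python3 - <<'E'
from h import *
for n in("scene","top"):
    z=np.load(n+"0.npz");im,d=z["im"],z["d"];ci=camera_info(n)
    hsv=cv2.cvtColor(im,cv2.COLOR_RGB2HSV);H,S,V=[hsv[...,i].astype(int) for i in range(3)]
    win=np.zeros(H.shape,bool)
    if n=="top": win[160:203,250:340]=1
    else: win[195:250,190:262]=1
    M={"red":((H<5)|(H>172))&(S>170)&win,"orange":(H>=6)&(H<16)&(S>190)&win,"blue":(H>105)&(H<130)&(S>150)&win}
    tw=np.zeros(H.shape,bool)
    if n=="top": tw[185:240,155:215]=1
    else: tw[228:275,315:380]=1
    M["tray"]=(H>20)&(H<32)&(S>180)&(V>120)&tw
    M["nug"]=(V<110)&tw&(S>60)&(H<20)
    for k,m in M.items():
        nn,l,st,ce=cv2.connectedComponentsWithStats(m.astype(np.uint8))
        i=1+np.argmax(st[1:,4]);c=ce[i];mm=l==i
        vs,us=np.nonzero(mm);P=np.array([pt(ci,u,v,d[v,u]) for u,v in zip(us,vs) if d[v,u]>0])
        print(n,k,st[i],np.round(c,1),"med",np.round(np.median(P,0),1),"plane",np.round(plane(ci,*c,{"tray":8,"nug":15}.get(k,115)),1))
        if k=="tray":
            r=cv2.minAreaRect(np.stack([us,vs],1).astype(np.float32));print([np.round(plane(ci,*p,12)[:2]).tolist() for p in cv2.boxPoints(r)], np.round(plane(ci,*r[0],10),1))
    if n=="top":
        vs,us=np.mgrid[130:215,225:390];P=np.array([pt(ci,u,v,d[v,u]) for u,v in zip(us.ravel(),vs.ravel())])
        b=P[(P[:,2]>272)&(P[:,2]<305)];c=b.mean(0);w=np.linalg.svd(b-c)[2][0];t=(b-c)@w
        print("bar",len(b),c.round(1),w.round(3),t.min(),t.max(),"mid",(c+w*(t.min()+t.max())/2).round(1))
E
```

```text
scene red [203 216   4   2   5] [204.6 216.6] med [ 642.  -148.7  113.4] plane [ 644.  -147.6  115. ]Traceback (most recent call last):
  File "<stdin>", line 16, in <module>
    return _wrapfunc(a, 'argmax', axis=axis, out=out, **kwds)
    return bound(*args, **kwds)
ValueError: attempt to get argmax of an empty sequence
```

```bash
cat > m.py <<'E'
from h import *
for n in("scene","top"):
    z=np.load(n+"0.npz");im,d=z["im"],z["d"];ci=camera_info(n)
    hsv=cv2.cvtColor(im,cv2.COLOR_RGB2HSV);H,S,V=[hsv[...,i].astype(int) for i in range(3)]
    win=np.zeros(H.shape,bool)
    if n=="top": win[160:203,250:340]=1
    else: win[195:250,190:262]=1
    M={"red":((H<5)|(H>172))&(S>140)&win,"orange":(H>=6)&(H<14)&(S>(190 if n=="top" else 140))&win,"blue":(H>105)&(H<130)&(S>110)&win}
    tw=np.zeros(H.shape,bool)
    if n=="top": tw[185:240,155:215]=1
    else: tw[228:275,315:380]=1
    M["tray"]=(H>20)&(H<32)&(S>180)&(V>120)&tw
    M["nug"]=(V<110)&tw&(S>60)&(H<20)
    for k,m in M.items():
        nn,l,st,ce=cv2.connectedComponentsWithStats(m.astype(np.uint8))
        if nn<2: print(n,k,"none");continue
        i=1+np.argmax(st[1:,4]);c=ce[i];mm=l==i
        vs,us=np.nonzero(mm);P=np.array([pt(ci,u,v,d[v,u]) for u,v in zip(us,vs) if d[v,u]>0])
        print(n,k,st[i],np.round(c,1),"med",np.round(np.median(P,0),1),"plane",np.round(plane(ci,*c,{"tray":8,"nug":15}.get(k,115)),1))
        if k=="tray":
            r=cv2.minAreaRect(np.stack([us,vs],1).astype(np.float32));print([np.round(plane(ci,*p,12)[:2]).tolist() for p in cv2.boxPoints(r)], np.round(plane(ci,*r[0],10),1))
    if n=="top":
        vs,us=np.mgrid[130:215,225:390];P=np.array([pt(ci,u,v,d[v,u]) for u,v in zip(us.ravel(),vs.ravel())])
        b=P[(P[:,2]>272)&(P[:,2]<305)];c=b.mean(0);w=np.linalg.svd(b-c)[2][0];t=(b-c)@w
        print("bar",len(b),c.round(1),w.round(3),t.min(),t.max(),"mid",(c+w*(t.min()+t.max())/2).round(1))
E
python3 m.py
```

```text
scene red [199 214  12   5  31] [204.6 216.3] med [ 642.7 -148.7  113.5] plane [ 642.8 -148.1  115. ]
scene orange [220 215  15   6  52] [227.1 217. ] med [634.1 -84.2 122.2] plane [624.9 -86.4 115. ]
scene blue [242 222  14   6  71] [249.2 224.3] med [644.4 -13.6 121. ] plane [635.9 -16.  115. ]
scene tray none
scene nug [349 252   8   7  39] [352.8 254.8] med [553.4 273.1  13.9] plane [554.2 272.9  15. ]
top red [306 172  14  22 185] [312.6 180.9] med [ 617.2 -156.6  120.7] plane [ 617.7 -158.   115. ]
top orange [284 169  14  21 136] [290.3 177.8] med [627.  -87.9 121.4] plane [626.3 -89.  115. ]
top blue [262 164  14  23 181] [268.2 173.5] med [638.7 -19.7 120.5] plane [638.8 -20.4 115. ]
top tray [ 160  189   47   47 1373] [184.1 212.5] med [525.6 250.7   3.8] plane [526.7 251.3   8. ]
[[482.0, 329.0], [607.0, 301.0], [575.0, 177.0], [451.0, 206.0]] [528.3 253.8  10. ]
top nug [177 204   6   5  25] [179.2 205.9] med [546.4 267.3  18.4] plane [547.1 267.2  15. ]
bar 581 [627.  -88.3 293.5] [-0.151 -0.988  0.002] -145.90387823449097 144.35517758354206 mid [627.2 -87.5 293.5]
```

```bash
cat >> h.py <<'E'
YAW=np.arctan2(-.152,.988)
RX=np.array([np.cos(YAW),np.sin(YAW),0]);RY=np.array([-RX[1],RX[0],0]);UZ=np.array([0,0,1.])
def Rt(tilt,s=1):  # tool pointing down, tilted towards rack +x; jaws along s*rack y
    t=np.radians(tilt);x=np.sin(t)*RX-np.cos(t)*UZ;z=s*RY
    return np.stack([x,np.cross(z,x),z],1)
def rel(p0,R0,p1,R1):
    dx=R0.T@(np.asarray(p1)-p0);dr=np.degrees(R.from_matrix(R0.T@R1).as_rotvec());return dx,dr
def pose(): s=arm.state();return s["tcp_pos"],R.from_rotvec(s["ee_rot"]).as_matrix(),s
E
python3 - <<'E'
from h import *
p,R0,s=pose();print(R0.round(3).tolist())
T=np.array(camera_info("wrist")["T"]);print("cam in tool",(R0.T@(T[:3,3]-p)).round(1),(R0.T@T[:3,:3]).round(2).tolist(),camera_info("wrist")["intrinsics"][0])
for s in(1,-1):
    for t in(35,):
        dx,dr=rel(p,R0,[480,-65,270],Rt(t,s));print(s,dx.round(1),dr.round(1),np.linalg.norm(dx),np.linalg.norm(dr))
E
```

```text
[[-0.001, -0.967, 0.256], [-0.002, 0.256, 0.967], [-1.0, 0.0, -0.002]]
cam in tool [-68.9  84.   -0.4] [[0.0, 0.33, -0.94], [-0.0, 0.94, 0.33], [1.0, 0.0, 0.0]] [267.39368978   0.         256.84024166]
1 [  33.9 -480.7 -439.5] [ -5.9  -2.  -35. ] 652.1968856953293 35.5150850048018
-1 [  33.9 -480.7 -439.5] [166.1 -52.4   2.9] 652.1968856953293 174.23564392580548
```

Request:
{"op": "apply_moves", "data": {
  "xyz": [
    [1.9,-26.7,-24.4],
    [1.9,-26.7,-24.4],
    [1.9,-26.7,-24.4],
    [1.9,-26.7,-24.4],
    [1.9,-26.7,-24.4],
    [1.9,-26.7,-24.4],
    [1.9,-26.7,-24.4],
    [1.9,-26.7,-24.4],
    [1.9,-26.7,-24.4],
    [1.9,-26.7,-24.4],
    [1.9,-26.7,-24.4],
    [1.9,-26.7,-24.4],
    [1.9,-26.7,-24.4],
    [1.9,-26.7,-24.4],
    [1.9,-26.7,-24.4],
    [1.9,-26.7,-24.4],
    [1.9,-26.7,-24.4],
    [1.9,-26.7,-24.4]
  ],
  "dr": [
    [0,0,0],
    [0,0,0],
    [0,0,0],
    [0,0,0],
    [0,0,0],
    [0,0,0],
    [0,0,0],
    [0,0,0],
    [0,0,0],
    [0,0,0],
    [0,0,0],
    [0,0,0],
    [-1,-0.3,-5.8],
    [-1,-0.3,-5.8],
    [-1,-0.3,-5.8],
    [-1,-0.3,-5.8],
    [-1,-0.3,-5.8],
    [-1,-0.3,-5.8]
  ],
  "fingers": 30,
  "force": 30
}}

```text
time_s: 1.6
tcp_pos: [483.5, -59.5, 309.1]
ee_rot: [-1.368, 0.848, 0.631]
force: [1.6, 0.4, -0.5]
opening: 29.8
```

```bash
python3 - <<'E'
from h import *
p,R0,s=pose();ci=camera_info("wrist");im,d=snapshot("wrist");save(im,"w1.png");np.savez("w1.npz",im=im,d=d,T=ci["T"])
print(p,R0.round(3).tolist(),s["opening"],s["time_s"])
E
```

```text
[483.54600974 -59.50490009 309.07068809] [[0.567, -0.81, 0.15], [-0.088, 0.121, 0.989], [-0.819, -0.574, -0.003]] 29.846756419546377 1.6
```

View pics/w1.png

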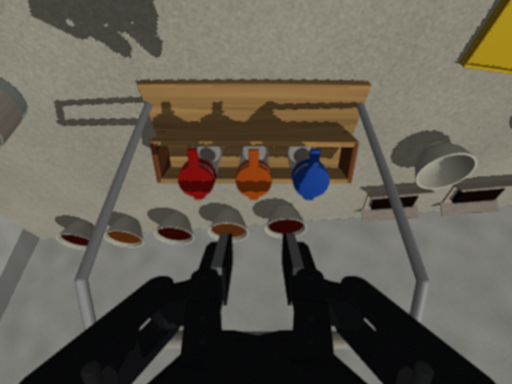

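The wrist view is flipped, with the rack's front at the top. The orange cap is at (253,172) and its tab points to (253,150). I'll measure it in 3D.

```bash
cat > cap.py <<'E'
from h import *
def omask(im,box):
    hsv=cv2.cvtColor(im,cv2.COLOR_RGB2HSV);H,S,V=[hsv[...,i].astype(int) for i in range(3)]
    m=(H>=4)&(H<15)&(S>190)&(V>70);w=np.zeros_like(m);w[box[0]:box[1],box[2]:box[3]]=1;m&=w
    n,l,st,ce=cv2.connectedComponentsWithStats(m.astype(np.uint8));i=1+np.argmax(st[1:,4]);print(st[i],ce[i].round(1));return l==i
if __name__=="__main__":
    z=np.load("w1.npz");im,d=z["im"],z["d"];ci=camera_info("wrist");ci["T"]=z["T"]
    m=omask(im,(140,205,230,277));vs,us=np.nonzero(m)
    P=np.array([pt(ci,u,v,d[v,u]) for u,v in zip(us,vs)]);ref=np.array([630,-88,114.])
    Q=np.stack([(P-ref)@RX,(P-ref)@RY,P[:,2]],1)
    for v in range(vs.min(),vs.max()+1,3):
        k=vs==v;print(v,us[k].min(),us[k].max(),np.median(Q[k],0).round(1),Q[k,1].min().round(1),Q[k,1].max().round(1))
    # rays on lid plane n.(p-mouth)=6 for mouth guess; report tab end and far edge positions along the lid
    n=-np.sin(np.radians(25))*RX+np.cos(np.radians(25))*UZ;a=-(np.cos(np.radians(25))*RX+np.sin(np.radians(25))*UZ)
    for dx in(-5,0,5,10):
        mo=ref+dx*RX;c=mo+6*n;out=[]
        for u,v in zip(us,vs):
            o,dd=ray(ci,u,v);p=o+dd*((c-o)@n)/(dd@n);out.append([(p-mo)@a,(p-mo)@RY])
        out=np.array(out);print(dx,out[:,0].min().round(1),out[:,0].max().round(1),"y tab",out[out[:,0]>26,1].mean().round(1),"y disc",out[out[:,0]<20,1].min().round(1),out[out[:,0]<20,1].max().round(1))
E
python3 cap.py
```

```text
[ 236  150   36   49 1070] [253.6 177. ]
150 250 257 [-41.4   1.2 103.3] -2.8 5.1
153 250 257 [-38.3   1.2 104.9] -2.8 5.1
156 250 257 [-34.7   1.1 106.2] -2.9 5.1
159 249 257 [-31.7   0.6 108. ] -4.0 5.1
162 247 262 [-28.    2.3 109.3] -7.0 11.3
165 248 266 [-24.4   2.3 110.7] -5.3 16.2
168 239 268 [-20.7   2.3 112. ] -16.7 18.7
171 238 270 [-17.5   1.7 113.9] -18.1 21.3
174 236 270 [-13.9   0.5 115.6] -20.7 21.2
177 236 271 [-10.2   1.1 117.2] -19.7 25.6
180 236 270 [ -6.9   0.4 119. ] -19.9 20.7
183 237 269 [ -3.2   0.4 120.8] -18.7 19.6
186 238 268 [  0.6   0.4 122.3] -17.8 18.6
189 240 267 [  4.5   1.  124.1] -15.4 17.4
192 242 265 [  8.5   1.  125.7] -13.2 15.1
195 247 259 [ 12.6   0.3 127.3] -7.1 7.8
198 251 256 [ 18.7   0.9 127.6] -2.2 4.1
-5 -25.0 37.7 y tab 1.1 y disc -19.9 21.8
0 -21.8 41.4 y tab 1.2 y disc -20.1 22.0
5 -18.5 45.2 y tab 1.8 y disc -20.2 22.1
10 -15.2 48.9 y tab 1.7 y disc -20.4 22.2
```

```bash
cat >> h.py <<'E'
MO=np.array([630.1,-87.0,114.]);C25,S25=np.cos(np.radians(25)),np.sin(np.radians(25))
def capt(th,r=64,h=3):  # point on cap at angle th (rad), r from hinge, h above lid's underside
    f=th-np.radians(25);hg=MO+26*(C25*RX+S25*UZ)
    return hg+r*(-np.cos(f)*RX+np.sin(f)*UZ)+h*(np.sin(f)*RX+np.cos(f)*UZ)
def tcp(g,tilt,ahead=66,back=0): 
    return g-(ahead+back)*Rt(tilt)[:,0],Rt(tilt)
def plan(wps,start=None):
    p,R0=start or pose()[:2]
    for w in wps:
        dx,dr=rel(p,R0,*w);print(dx.round(1),dr.round(2),"|",w[0].round(0),"n>=",int(np.ceil(max(np.linalg.norm(dx)/41.7,np.linalg.norm(dr)/7.16))))
        p,R0=w
E
python3 - <<'E'
from h import *
w=[tcp(capt(0),40,back=60),tcp(capt(0),40)]
plan(w)
print("arc");ths=np.linspace(0,1.95,14)
plan([tcp(capt(t),40+20*t/1.95) for t in ths[1:]],w[1])
E
```

```text
[110.   42.5  -0.6] [ 0.05 -0.37 -4.36] | [515. -69. 197.] n>= 3
[60. -0.  0.] [0. 0. 0.] | [553. -75. 151.] n>= 2
arc
[-8.9 -1.8 -0. ] [ 0.    0.   -1.54] | [549. -74. 159.] n>= 1
[-8.1 -3.3  0. ] [-0.   -0.   -1.54] | [546. -74. 167.] n>= 1
[-7.1 -4.7 -0. ] [ 0.    0.   -1.54] | [544. -74. 176.] n>= 1
[-5.8 -5.8 -0. ] [-0.    0.   -1.54] | [544. -74. 184.] n>= 1
[-4.4 -6.7 -0. ] [-0.   -0.   -1.54] | [546. -74. 192.] n>= 1
[-2.8 -7.4  0. ] [ 0.    0.   -1.54] | [549. -74. 199.] n>= 1
[-1.2 -7.8 -0. ] [-0.   -0.   -1.54] | [553. -75. 206.] n>= 1
[ 0.5 -7.8 -0. ] [-0.   -0.   -1.54] | [558. -76. 212.] n>= 1
[ 2.2 -7.6  0. ] [-0.    0.   -1.54] | [564. -77. 216.] n>= 1
[ 3.8 -7.1 -0. ] [ 0.    0.   -1.54] | [572. -78. 220.] n>= 1
[ 5.3 -6.3  0. ] [ 0.    0.   -1.54] | [579. -79. 222.] n>= 1
[ 6.6 -5.2 -0. ] [-0.    0.   -1.54] | [588. -80. 223.] n>= 1
[ 7.7 -3.9  0. ] [-0.    0.   -1.54] | [596. -82. 222.] n>= 1
```

Request:
{"op": "apply_moves", "data": {
  "xyz": [
    [22,8.5,0],
    [22,8.5,0],
    [22,8.5,0],
    [22,8.5,0],
    [22,8.5,-0.6],
    [10,0,0],
    [10,0,0],
    [0,0,0],
    [0,0,0]
  ],
  "dr": [
    [0,0,-0.9],
    [0,0,-0.9],
    [0,0,-0.9],
    [0,0,-0.9],
    [0,-0.4,-0.8],
    [0,0,0],
    [0,0,0],
    [0,0,0],
    [0,0,0]
  ]
}}

```text
time_s: 2.4
tcp_pos: [526.7, -65.2, 179.1]
ee_rot: [-1.387, 0.79, 0.581]
force: [-0.7, 0.1, -0.9]
opening: 30.0
```

```bash
python3 - <<'E'
from h import *
plan([tcp(capt(0),40)])
p,R0,s=pose();im,d=snapshot("wrist");save(im,"w2.png");print(s["force"],s["opening"])
E
```

```text
[38.8 -3.7 -6.1] [ 0.11  0.39 -0.9 ] | [553. -75. 151.] n>= 1
[-0.70556294  0.09042128 -0.86441614] 30.04370452079641
```

View pics/w2.png

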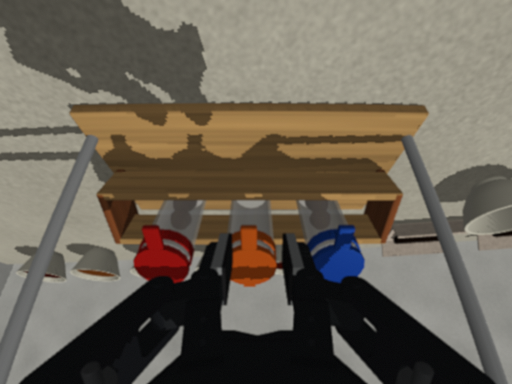

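The orange tab (249,238) sits left of the finger gap's centre (259), which matches the computed -6 mm shift. I'll correct that, advance and pinch.

Request:
{"op": "apply_moves", "data": {
  "xyz": [
    [0,-3.7,-3],
    [0,0,-3.1],
    [13,0,0],
    [13,0,0],
    [12.8,0,0],
    [0,0,0],
    [0,0,0],
    [0,0,0]
  ],
  "dr": [
    [0,0.4,-0.9],
    [0,0,0],
    [0,0,0],
    [0,0,0],
    [0,0,0],
    [0,0,0],
    [0,0,0],
    [0,0,0]
  ]
}}

```text
time_s: 3.12
tcp_pos: [553.6, -75.6, 153.2]
ee_rot: [-1.396, 0.782, 0.562]
force: [1.0, 0.1, -0.2]
opening: 29.9
```

```bash
python3 - <<'E'
from h import *
plan([tcp(capt(0),40)])
p,R0,s=pose();im,d=snapshot("wrist");save(im[180:384,130:400].repeat(2,0).repeat(2,1),"w3.png");print(s["force"],s["opening"])
E
```

```text
[1.  1.9 0.4] [ 0.1  -0.01  0.15] | [553. -75. 151.] n>= 1
[ 0.96147955  0.10415309 -0.18226328] 29.928858654730693
```

View pics/w3.png

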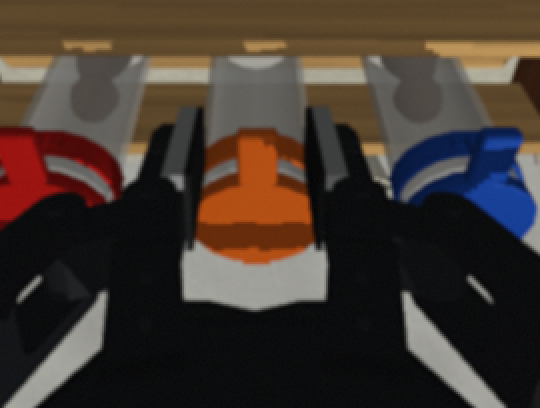

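The fingers straddle the orange tab (256,155 in the crop, with the gap centre near 259). I'll close on it.

Request:
{"op": "apply_moves", "data": {
  "xyz": [
    [1,2,0.4],
    [0,0,0],
    [0,0,0],
    [0,0,0],
    [0,0,0],
    [0,0,0]
  ],
  "dr": [
    [0,0,0],
    [0,0,0],
    [0,0,0],
    [0,0,0],
    [0,0,0],
    [0,0,0]
  ],
  "fingers": 5,
  "force": 40
}}

```text
time_s: 3.67
tcp_pos: [552.9, -74.9, 150.7]
ee_rot: [-1.396, 0.782, 0.563]
force: [-1.1, 1.2, 1.8]
opening: 10.1
```

Request:
{"op": "apply_moves", "data": {
  "xyz": [
    [-4.5,-0.9,0],
    [-4.4,-0.9,0],
    [-8.1,-3.3,0],
    [-7.1,-4.7,0],
    [-5.8,-5.8,0],
    [-4.4,-6.7,0],
    [-2.8,-7.4,0],
    [-1.2,-7.8,0],
    [0,0,0],
    [0,0,0]
  ],
  "dr": [
    [0,0,-0.77],
    [0,0,-0.77],
    [0,0,-1.54],
    [0,0,-1.54],
    [0,0,-1.54],
    [0,0,-1.54],
    [0,0,-1.54],
    [0,0,-1.54],
    [0,0,0],
    [0,0,0]
  ]
}}

```text
time_s: 4.5
tcp_pos: [552.7, -75.1, 205.8]
ee_rot: [-1.452, 0.642, 0.415]
force: [0.1, -0.7, -0.5]
opening: 4.6
```

```bash
python3 - <<'E'
from h import *
p,R0,s=pose();im,d=snapshot("wrist");im2,_=snapshot("scene")
save(np.hstack([im[130:330,150:370].repeat(2,0).repeat(2,1),im2[150:250,170:270].repeat(4,0).repeat(3,1)]),"w4.png");print(s["force"],s["opening"])
ths=np.linspace(0,1.95,14)
plan([tcp(capt(t),40+20*t/1.95) for t in ths[8:]])
E
```

```text
[ 0.11633163 -0.67605851 -0.47723977] 4.645034189901684
[ 0.3 -8.6 -0. ] [ 0.1  -0.   -1.42] | [558. -76. 212.] n>= 1
[ 2.2 -7.6  0. ] [-0.    0.   -1.54] | [564. -77. 216.] n>= 1
[ 3.8 -7.1 -0. ] [ 0.    0.   -1.54] | [572. -78. 220.] n>= 1
[ 5.3 -6.3  0. ] [ 0.    0.   -1.54] | [579. -79. 222.] n>= 1
[ 6.6 -5.2 -0. ] [-0.    0.   -1.54] | [588. -80. 223.] n>= 1
[ 7.7 -3.9  0. ] [-0.    0.   -1.54] | [596. -82. 222.] n>= 1
```

View pics/w4.png

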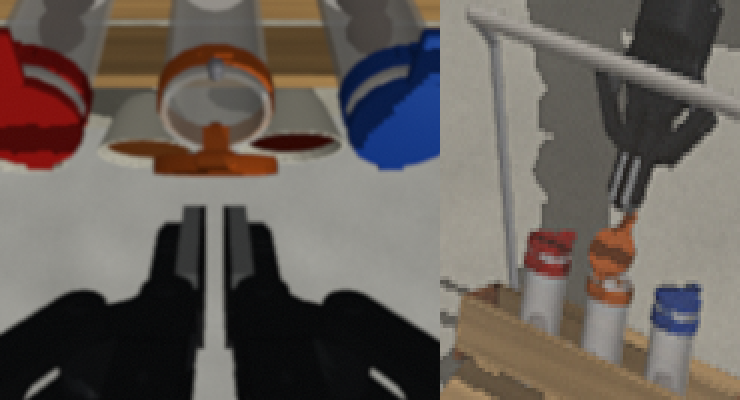

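The tab slipped out of the pads, but the cap is standing part open and the mouth is visible at (215,110 in the crop). I'll work out the angle from the tab end and plan a push with closed fingertips.

```bash
python3 - <<'E'
from h import *
ci=camera_info("wrist");o,dd=ray(ci,257.5,193)
ths=np.linspace(0,2.1,2000)
def err(r,h,u,v):
    o,dd=ray(ci,u,v);dn=dd/np.linalg.norm(dd);e=[np.linalg.norm(np.cross(capt(t,r,h)-o,dn)) for t in ths];i=np.argsort(e)[:1];return ths[i],np.array(e)[i]
print(err(68,3,257.5,193),err(48,3,257.5,212))
p,R0,s=pose();r=lambda q:((q-MO)@RX,(q-MO)@RY,q[2])
print("tip",r(p+73*R0[:,0]),"cam",r(o),[ (t,np.round(r(capt(t,68)),1)) for t in(.5,.7,.9,1.1)])
E
```

```text
(array([0.50215108]), array([0.17090993])) (array([0.63976988]), array([0.10370701]))
tip (np.float64(-21.814336219360914), np.float64(0.025635947330767017), np.float64(159.2525071978324)) cam (np.float64(-185.67148218386095), np.float64(-0.5182638285928718), np.float64(182.84866620656817)) [(0.5, array([-44.1,  -0. , 132.3])), (0.7, array([-41.3,  -0. , 145.6])), (0.9, array([-35.9,   0. , 158.1])), (1.1, array([-28.2,  -0. , 169.2]))]
```

```bash
cat >> h.py <<'E'
def rk(x,y,z): return np.array([MO[0],MO[1],0])+x*RX+y*RY+z*UZ
def tocoord(q): return np.array([(q-MO)@RX,(q-MO)@RY,q[2]])
E
python3 - <<'E'
from h import *
A=[tcp(rk(-100,0,160),60,73),tcp(rk(-85,0,120),60,73),tcp(rk(-36,0,106),60,73)]
plan(A);print()
W=[]
for t in np.linspace(.6,2.05,9):
    f=t-np.radians(25);s=11*(.5*np.sin(f)+.87*np.cos(f));W.append(tcp(capt(t,46,-s),60,73))
plan(W,A[-1])
E
```

```text
[-60.2  60.3   0.1] [ 0.1   0.   -9.11] | [469. -62. 196.] n>= 3
[33.  27.1  0. ] [0. 0. 0.] | [484. -64. 156.] n>= 2
[ 49.4 -12.4  -0. ] [0. 0. 0.] | [532. -72. 142.] n>= 2

[  2.7 -20.3  -0. ] [0. 0. 0.] | [544. -74. 159.] n>= 1
[-3.9 -7.   0. ] [0. 0. 0.] | [544. -74. 167.] n>= 1
[-2.7 -7.9  0. ] [0. 0. 0.] | [546. -74. 175.] n>= 1
[-1.2 -8.7  0. ] [0. 0. 0.] | [549. -75. 183.] n>= 1
[ 0.6 -9.1  0. ] [0. 0. 0.] | [554. -75. 191.] n>= 1
[ 2.4 -9.1 -0. ] [0. 0. 0.] | [561. -76. 197.] n>= 1
[ 4.4 -8.6  0. ] [0. 0. 0.] | [569. -78. 203.] n>= 1
[ 6.2 -7.7  0. ] [0. 0. 0.] | [578. -79. 206.] n>= 1
[ 7.8 -6.3 -0. ] [0. 0. 0.] | [588. -80. 208.] n>= 1
```

Request:
{"op": "apply_moves", "data": {
  "xyz": [
    [-30,0,0],
    [-30.2,0,0],
    [0,30,0],
    [0,30.3,0],
    [0,0,0],
    [16.5,13.5,0],
    [16.5,13.6,0],
    [0,0,0],
    [0,0,0]
  ],
  "dr": [
    [0,0,0],
    [0,0,0],
    [0,0,-4.5],
    [0,0,-4.6],
    [0,0,0],
    [0,0,0],
    [0,0,0],
    [0,0,0],
    [0,0,0]
  ],
  "fingers": 0
}}

```text
time_s: 5.35
tcp_pos: [499.1, -66.7, 167.2]
ee_rot: [-1.477, 0.569, 0.339]
force: [0.5, 0.1, 0.3]
opening: 0.2
```

```bash
python3 - <<'E'
from h import *
plan([tcp(rk(-36,0,106),60,73)])
E
```

```text
[41.5  2.2 -0.1] [ 0.12  0.01 -3.47] | [532. -72. 142.] n>= 1
```

Request:
{"op": "apply_moves", "data": {
  "xyz": [
    [0,6,0],
    [0,6,0],
    [14,0,0],
    [14,0,0],
    [13.5,-5,0],
    [0,-5,0],
    [0,0,0],
    [0,0,0]
  ],
  "dr": [
    [0,0,-1.8],
    [0,0,-1.7],
    [0,0,0],
    [0,0,0],
    [0,0,0],
    [0,0,0],
    [0,0,0],
    [0,0,0]
  ]
}}

```text
time_s: 6.02
tcp_pos: [546.7, -73.5, 154.9]
ee_rot: [-1.49, 0.526, 0.294]
force: [-0.3, -0.1, 0.7]
opening: -0.2
```

```bash
python3 - <<'E'
from h import *
p,R0,s=pose();print(tocoord(p+73*R0[:,0]),s["force"],np.degrees(np.arccos(-R0[2,0])))
E
```

```text
[-21.39803108   0.70004291 118.23421472] [-0.32134441 -0.13784533  0.68444381] 59.833437908103114
```

Request:
{"op": "apply_moves", "data": {
  "xyz": [
    [-1.5,-4.5,0],
    [-3.9,-7,0],
    [-2.7,-7.9,0],
    [-1.2,-8.7,0],
    [0.6,-9.1,0],
    [2.4,-9.1,0],
    [4.4,-8.6,0],
    [6.2,-7.7,0],
    [7.8,-6.3,0],
    [0,0,0],
    [0,0,0]
  ],
  "dr": [
    [0,0,0],
    [0,0,0],
    [0,0,0],
    [0,0,0],
    [0,0,0],
    [0,0,0],
    [0,0,0],
    [0,0,0],
    [0,0,0],
    [0,0,0],
    [0,0,0]
  ]
}}

```text
time_s: 6.93
tcp_pos: [588.0, -79.7, 202.4]
ee_rot: [-1.487, 0.535, 0.304]
force: [-1.8, 0.4, -9.9]
opening: -0.1
```

```bash
python3 - <<'E'
from h import *
p,R0,s=pose();print(tocoord(p+73*R0[:,0]),s["force"],tocoord(capt(2.0,45,0)))
im,d=snapshot("wrist");im2,_=snapshot("scene")
save(np.hstack([im[130:330,150:370].repeat(2,0).repeat(2,1),im2[150:250,170:270].repeat(4,0).repeat(3,1)]),"w5.png")
E
```

```text
[ 19.87264589   0.87357574 164.89996015] [-1.81396334  0.3576899  -9.8910226 ] [ 2.32432164e+01 -2.22044605e-15  1.69986931e+02]
```

View pics/w5.png

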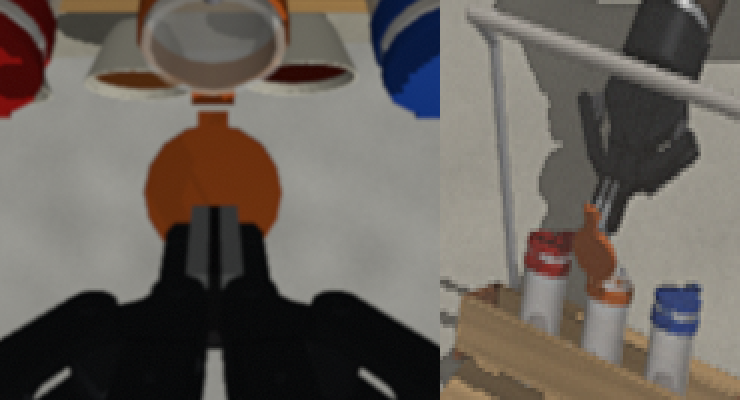

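Request:
{"op": "apply_moves", "data": {
  "xyz": [
    [-5,3,0],
    [-25,0,0],
    [-30,0,0],
    [-30,0,0],
    [0,0,0],
    [0,0,0]
  ],
  "dr": [
    [0,0,0],
    [0,0,0],
    [0,0,0],
    [0,0,0],
    [0,0,0],
    [0,0,0]
  ]
}}

```text
time_s: 7.53
tcp_pos: [514.3, -68.3, 254.8]
ee_rot: [-1.492, 0.518, 0.286]
force: [0.6, 0.3, 0.7]
opening: -0.1
```

```bash
python3 - <<'E'
from h import *
p,R0,s=pose();print(s["force"])
W=[(np.array([470,100,250.]),R0),(np.array([549,270,220.]),R0),(np.array([549,270,220.]),Rt(0))]
plan(W)
E
```

```text
[0.57015734 0.3484519  0.70977988]
[-58.   38.2 159.7] [0. 0. 0.] | [470. 100. 250.] n>= 5
[ 60.3   0.  180. ] [0. 0. 0.] | [549. 270. 220.] n>= 5
[0. 0. 0.] [ 9.00e-02 -4.00e-02  6.04e+01] | [549. 270. 220.] n>= 9
```

Request:
{"op": "apply_moves", "data": {
  "xyz": [
    [-10,6.4,26.6],
    [-10,6.4,26.6],
    [-10,6.4,26.6],
    [-10,6.4,26.6],
    [-9,6.3,26.6],
    [-9,6.3,26.7],
    [10,0,30],
    [10,0,30],
    [10,0,30],
    [10,0,30],
    [10,0,30],
    [10.3,0,30],
    [0,0,0]
  ],
  "dr": [
    [0,0,0],
    [0,0,0],
    [0,0,0],
    [0,0,0],
    [0,0,0],
    [0,0,0],
    [0,0,0],
    [0,0,0],
    [0,0,0],
    [0,0,0],
    [0,0,0],
    [0,0,0],
    [0,0,0]
  ],
  "fingers": 45
}}

```text
time_s: 8.62
tcp_pos: [551.1, 277.3, 215.9]
ee_rot: [-1.484, 0.518, 0.297]
force: [0.4, 1.1, 0.3]
opening: 45.4
```

Request:
{"op": "apply_moves", "data": {
  "xyz": [
    [0,0,0],
    [0,0,0],
    [0,0,0],
    [0,0,0],
    [0,0,0],
    [0,0,0],
    [0,0,0],
    [0,0,0],
    [0,0,0],
    [0,0,0],
    [0,0,0],
    [0,0,0],
    [0,0,0],
    [0,0,0],
    [0,0,0],
    [0,0,0],
    [0,0,0]
  ],
  "dr": [
    [0,0,4],
    [0,0,4],
    [0,0,4],
    [0,0,4],
    [0,0,4],
    [0,0,4],
    [0,0,4],
    [0,0,4],
    [0,0,4],
    [0,0,4],
    [0,0,4],
    [0,0,4],
    [0,0,4],
    [0,0,4],
    [0,0,4.4],
    [0,0,0],
    [0,0,0]
  ]
}}

```text
time_s: 10.03
tcp_pos: [549.2, 270.5, 213.6]
ee_rot: [-1.091, 1.284, 1.103]
force: [-0.7, 0.1, 0.7]
opening: 45.6
```

```bash
python3 - <<'E'
from h import *
p,R0,s=pose();ci=camera_info("wrist");im,d=snapshot("wrist");save(im,"w6.png")
hsv=cv2.cvtColor(im,cv2.COLOR_RGB2HSV);H,S,V=[hsv[...,i].astype(int) for i in range(3)]
y=((H>20)&(H<32)&(S>150)).astype(np.uint8);hull=np.zeros_like(y)
n0,l0,s0,_=cv2.connectedComponentsWithStats(y);j=1+np.argmax(s0[1:,4]);c=cv2.findContours((l0==j).astype(np.uint8),0,2)[0][0];cv2.fillPoly(hull,[cv2.convexHull(c)],1)
m=(hull>0)&(H<18)&(S>50)&(V>25)&(V<140)
nn,l,st,ce=cv2.connectedComponentsWithStats(m.astype(np.uint8))
for i in range(1,nn):
    if st[i,4]>60:
        vs,us=np.nonzero(l==i);print(st[i],ce[i].round(1),np.median([pt(ci,u,v,d[v,u]) for u,v in zip(us,vs)],0).round(1),plane(ci,*ce[i],14).round(1))
print(p,np.degrees(np.arccos(-R0[2,0])),s["time_s"])
E
```

```text
[249 173  18  18 252] [257.8 181.8] [545.3 271.7  16.6] [546.2 271.4  14. ]
[549.16876213 270.48679973 213.64511627] 0.5206231769953 10.0333
```

View pics/w6.png

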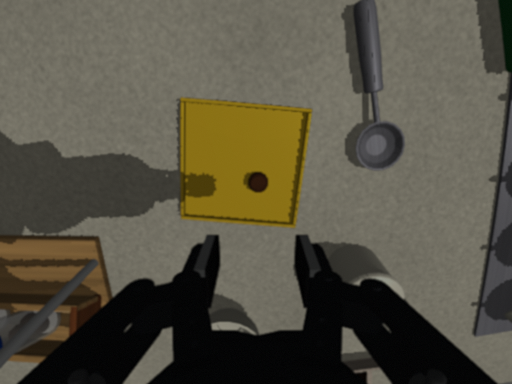

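The nugget is at (258,182) px, world (546.3,271.5), and well clear of the tray walls and mug. I'll descend and grip it.

Request:
{"op": "apply_moves", "data": {
  "xyz": [
    [20,2.8,0.6],
    [20,0,0],
    [20,0,0],
    [20,0,0],
    [20,0,0],
    [20,0,0],
    [5,0,0],
    [0,0,0],
    [0,0,0]
  ],
  "dr": [
    [0,0,0.5],
    [0,0,0],
    [0,0,0],
    [0,0,0],
    [0,0,0],
    [0,0,0],
    [0,0,0],
    [0,0,0],
    [0,0,0]
  ]
}}

```text
time_s: 10.83
tcp_pos: [541.8, 271.9, 90.2]
ee_rot: [-1.087, 1.291, 1.112]
force: [0.8, 0.9, 0.3]
opening: 44.6
```

```bash
python3 - <<'E'
from h import *
plan([(np.array([546.4,271.5,79]),Rt(0))])
E
```

```text
[11.1 -4.8  0.3] [ 0.09 -0.05 -1.15] | [546. 272.  79.] n>= 1
```

Request:
{"op": "apply_moves", "data": {
  "xyz": [
    [0,-4.8,0.3],
    [5.5,0,0],
    [5.5,0,0],
    [0,0,0],
    [0,0,0]
  ],
  "dr": [
    [0,0,-1.1],
    [0,0,0],
    [0,0,0],
    [0,0,0],
    [0,0,0]
  ]
}}

```text
time_s: 11.25
tcp_pos: [546.2, 270.8, 78.0]
ee_rot: [-1.097, 1.281, 1.098]
force: [-0.2, -0.5, 0.4]
opening: 45.0
```

Request:
{"op": "apply_moves", "data": {
  "xyz": [
    [0,0,0],
    [0,0,0],
    [0,0,0],
    [0,0,0],
    [0,0,0],
    [0,0,0]
  ],
  "dr": [
    [0,0,0],
    [0,0,0],
    [0,0,0],
    [0,0,0],
    [0,0,0],
    [0,0,0]
  ],
  "fingers": 12,
  "force": 30
}}

```text
time_s: 11.75
tcp_pos: [546.7, 271.1, 78.6]
ee_rot: [-1.097, 1.279, 1.098]
force: [-0.1, -0.4, 1.5]
opening: 20.0
```

Request:
{"op": "apply_moves", "data": {
  "xyz": [
    [-20,0,0],
    [-25,0,0],
    [-30,0,0],
    [-30,0,0],
    [-30,0,0],
    [-30,0,0],
    [0,0,0]
  ],
  "dr": [
    [0,0,0],
    [0,0,0],
    [0,0,0],
    [0,0,0],
    [0,0,0],
    [0,0,0],
    [0,0,0]
  ]
}}

```text
time_s: 12.33
tcp_pos: [549.4, 272.5, 250.8]
ee_rot: [-1.097, 1.268, 1.093]
force: [1.1, 0.2, -0.5]
opening: 19.8
```

```bash
python3 - <<'E'
from h import *
p,R0,s=pose()
g=rk(-3.4,0,121)
W=[(np.array([470,100,255.]),R0),(np.array([470,100,255.]),Rt(30)),tcp(g,30,73,80),tcp(g,30,73)]
plan(W);print(s["opening"])
E
```

```text
[  -5.6   52.4 -182.5] [0. 0. 0.] | [470. 100. 255.] n>= 5
[0. 0. 0.] [-2.000e-02  3.200e-01 -2.956e+01] | [470. 100. 255.] n>= 5
[  54.7  -91.7 -160.5] [0. 0. 0.] | [551. -75. 254.] n>= 5
[80. -0.  0.] [0. 0. 0.] | [591. -81. 184.] n>= 2
19.844716028715737
```

Request:
{"op": "apply_moves", "data": {
  "xyz": [
    [-0.8,7.5,-26],
    [-0.8,7.5,-26],
    [-0.8,7.5,-26],
    [-0.8,7.5,-26],
    [-0.8,7.5,-26],
    [-0.8,7.5,-26],
    [-0.8,7.4,-26.5],
    [0,0,0],
    [0,0,0],
    [0,0,0],
    [0,0,0],
    [0,0,0],
    [0,0,0],
    [0,0,0],
    [0,0,0],
    [0,0,0]
  ],
  "dr": [
    [0,0,0],
    [0,0,0],
    [0,0,0],
    [0,0,0],
    [0,0,0],
    [0,0,0],
    [0,0,0],
    [0,0,-4.2],
    [0,0,-4.2],
    [0,0,-4.2],
    [0,0,-4.2],
    [0,0,-4.2],
    [0,0,-4.2],
    [0,0.3,-4.3],
    [0,0,0],
    [0,0,0]
  ]
}}

```text
time_s: 13.67
tcp_pos: [466.2, 98.8, 248.6]
ee_rot: [-1.333, 0.926, 0.707]
force: [0.4, 0.4, 0.5]
opening: 19.9
```

Request:
{"op": "apply_moves", "data": {
  "xyz": [
    [7.8,-13.1,-22.9],
    [7.8,-13.1,-22.9],
    [7.8,-13.1,-22.9],
    [7.8,-13.1,-22.9],
    [7.8,-13.1,-22.9],
    [7.8,-13.1,-22.9],
    [7.9,-13.1,-23.1],
    [0,0,0],
    [0,0,0],
    [0,0,0]
  ],
  "dr": [
    [0,0,0],
    [0,0,0],
    [0,0,0],
    [0,0,0],
    [0,0,0],
    [0,0,0],
    [0,0,0],
    [0,0,0],
    [0,0,0],
    [0,0,0]
  ]
}}

```text
time_s: 14.5
tcp_pos: [548.6, -76.5, 247.4]
ee_rot: [-1.331, 0.925, 0.705]
force: [0.1, -0.6, -0.4]
opening: 19.7
```

```bash
python3 - <<'E'
from h import *
g=rk(-3.4,0,121)
plan([tcp(g,30,73,80),tcp(g,30,73)])
p,R0,s=pose();im,d=snapshot("wrist");save(im,"w7.png");print(s["force"],s["opening"])
E
```

```text
[-4.2 -5.   2. ] [ 0.06 -0.34 -0.73] | [551. -75. 254.] n>= 1
[80. -0.  0.] [0. 0. 0.] | [591. -81. 184.] n>= 2
[ 0.13330142 -0.55217132 -0.39226708] 19.662259789383928
```

View pics/w7.png

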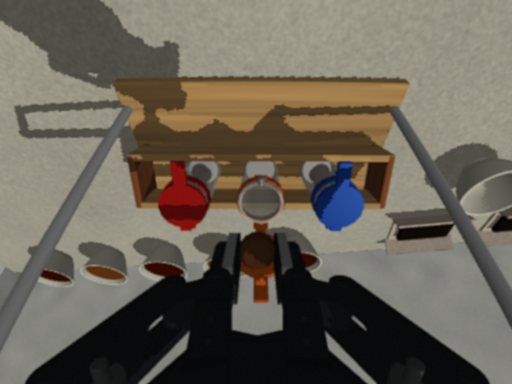

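The mouth is open at (262,197), the cap stands behind it, and the nugget is held at (258,253). I'll advance to the mouth.

Request:
{"op": "apply_moves", "data": {
  "xyz": [
    [0,-5,2],
    [15,0,0],
    [20,0,0],
    [20,0,0],
    [14,0,0],
    [0,0,0],
    [0,0,0],
    [0,0,0]
  ],
  "dr": [
    [0,-0.3,-0.7],
    [0,0,0],
    [0,0,0],
    [0,0,0],
    [0,0,0],
    [0,0,0],
    [0,0,0],
    [0,0,0]
  ]
}}

```text
time_s: 15.22
tcp_pos: [587.3, -79.5, 191.2]
ee_rot: [-1.336, 0.909, 0.698]
force: [0.2, -0.2, 0.4]
opening: 19.6
```

```bash
python3 - <<'E'
from h import *
plan([tcp(rk(-3.4,0,121),30,73)])
p,R0,s=pose();im,d=snapshot("wrist");save(im[170:310,170:350].repeat(4,0).repeat(4,1),"w8.png");print(s["force"],s["opening"],tocoord(p+73*R0[:,0]))
E
```

```text
[ 7.8  0.5 -0.9] [ 0.16 -0.01  0.12] | [591. -81. 184.] n>= 1
[ 0.23336303 -0.16621963  0.43900774] 19.6286232677723 [ -6.80771263   0.86486701 128.07414827]
```

View pics/w8.png

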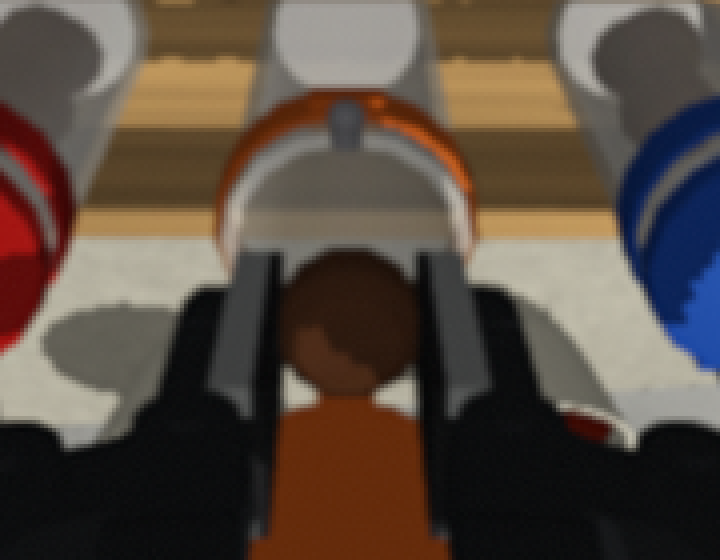

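The nugget (348,320 in the crop) lines up with the mouth (345,190). I'll advance 8 mm more and release.

Request:
{"op": "apply_moves", "data": {
  "xyz": [
    [4,0.5,-0.6],
    [4.5,0,0],
    [0,0,0],
    [0,0,0]
  ],
  "dr": [
    [0,0,0],
    [0,0,0],
    [0,0,0],
    [0,0,0]
  ]
}}

```text
time_s: 15.6
tcp_pos: [590.7, -81.5, 182.7]
ee_rot: [-1.335, 0.911, 0.698]
force: [-0.0, 0.7, -0.3]
opening: 19.7
```

Request:
{"op": "apply_moves", "data": {
  "xyz": [
    [0,0,0],
    [0,0,0],
    [0,0,0],
    [0,0,0],
    [0,0,0],
    [0,0,0],
    [-15,0,0],
    [-20,0,0],
    [-25,0,0],
    [-25,0,0],
    [0,0,0],
    [0,0,0]
  ],
  "dr": [
    [0,0,0],
    [0,0,0],
    [0,0,0],
    [0,0,0],
    [0,0,0],
    [0,0,0],
    [0,0,0],
    [0,0,0],
    [0,0,0],
    [0,0,0],
    [0,0,0],
    [0,0,0]
  ],
  "fingers": 36
}}

```text
time_s: 16.6
tcp_pos: [549.3, -74.9, 258.3]
ee_rot: [-1.337, 0.908, 0.695]
force: [-0.5, 0.6, -0.4]
opening: 36.1
```

```bash
python3 - <<'E'
from h import *
p,R0,s=pose();ci=camera_info("wrist");im,d=snapshot("wrist");save(im[120:310,150:370].repeat(3,0).repeat(3,1),"w9.png");print(s["force"],s["opening"],tocoord(p+73*R0[:,0]))
def proj(q):
    T=np.array(ci["T"]);c=T[:3,:3].T@(q-T[:3,3]);a=np.array([c[0],-c[1]])/-c[2];a=a*(1+ci["k1"]*(a@a));K=np.array(ci["intrinsics"]);return np.round(K[:2,:2]@a+K[:2,2])
floor=MO+96*(S25*RX-C25*UZ)
print("floor px",proj(floor),"mouth",proj(MO),[(t,proj(capt(t,68,3)),proj(capt(t,26,0))) for t in(1.7,1.85,2.,2.1)])
E
```

```text
[-0.52736754  0.57650908 -0.39931026] 36.05141381536463 [-44.82130925  -0.42591966 195.28197882]
floor px [258. 160.] mouth [258. 192.] [(1.7, array([258., 274.]), array([258., 234.])), (1.85, array([258., 281.]), array([258., 237.])), (2.0, array([258., 287.]), array([258., 240.])), (2.1, array([258., 289.]), array([258., 241.]))]
```

View pics/w9.png

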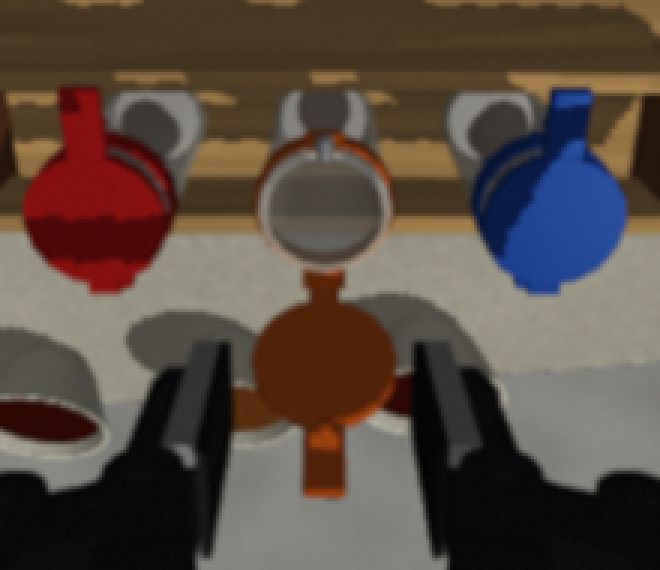

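The nugget is now at the bottom of the orange tube (325,110 in the crop; that floor was empty before), and the cap stands open at about 1.95 rad. Next I'll pinch the tab and swing the cap over.

```bash
python3 - <<'E'
from h import *
w=[tcp(capt(1.95,63),60,63,60),tcp(capt(1.95,63),60,63)]
plan(w);print()
plan([tcp(capt(t,63),60-12*(1.95-t),63) for t in np.linspace(1.95,.75,9)[1:]],w[1])
E
```

```text
[5.5 4.9 0.4] [ 1.200e-01 -2.000e-02 -2.986e+01] | [548. -74. 250.] n>= 5
[60. -0.  0.] [0. 0. 0.] | [599. -82. 220.] n>= 2

[-7.7  3.4 -0. ] [ 0.  -0.   1.8] | [591. -81. 220.] n>= 1
[-6.6  4.7 -0. ] [ 0.  -0.   1.8] | [583. -80. 220.] n>= 1
[-5.3  5.8 -0. ] [-0.   0.   1.8] | [575. -79. 218.] n>= 1
[-3.8  6.7  0. ] [0.  0.  1.8] | [568. -77. 215.] n>= 1
[-2.2  7.2 -0. ] [-0.   0.   1.8] | [562. -77. 210.] n>= 1
[-0.5  7.5  0. ] [ 0.  -0.   1.8] | [557. -76. 205.] n>= 1
[1.2 7.4 0. ] [-0.   0.   1.8] | [553. -75. 198.] n>= 1
[2.9 7.  0. ] [ 0.  -0.   1.8] | [551. -75. 191.] n>= 1
```

Request:
{"op": "apply_moves", "data": {
  "xyz": [
    [0,0,0],
    [0,0,0],
    [0,0,0],
    [0,0,0],
    [0,0,0],
    [0,0,0],
    [0,0,0],
    [0,0,0],
    [0,0,0],
    [0,0,0]
  ],
  "dr": [
    [0,0,-4],
    [0,0,-4],
    [0,0,-4],
    [0,0,-4],
    [0,0,-4],
    [0,0,-4],
    [0,0,-4],
    [0,0,-1.8],
    [0,0,0],
    [0,0,0]
  ],
  "fingers": 30,
  "force": 60
}}

```text
time_s: 17.48
tcp_pos: [548.1, -74.8, 254.0]
ee_rot: [-1.489, 0.529, 0.298]
force: [-0.2, 0.3, -0.1]
opening: 30.1
```

```bash
python3 - <<'E'
from h import *
plan([tcp(capt(1.95,63),60,63,60),tcp(capt(1.95,63),60,63)])
E
```

```text
[1.7 4.2 0.4] [ 0.13  0.01 -0.42] | [548. -74. 250.] n>= 1
[60. -0.  0.] [0. 0. 0.] | [599. -82. 220.] n>= 2
```

Request:
{"op": "apply_moves", "data": {
  "xyz": [
    [1.7,4.2,0.4],
    [20,0,0],
    [20,0,0],
    [20,0,0],
    [0,0,0],
    [0,0,0]
  ],
  "dr": [
    [0,0,0],
    [0,0,0],
    [0,0,0],
    [0,0,0],
    [0,0,0],
    [0,0,0]
  ]
}}

```text
time_s: 17.98
tcp_pos: [600.1, -82.4, 221.0]
ee_rot: [-1.49, 0.526, 0.295]
force: [-0.8, -0.0, -0.3]
opening: 29.8
```

Request:
{"op": "apply_moves", "data": {
  "xyz": [
    [0,0,0],
    [0,0,0],
    [0,0,0],
    [0,0,0],
    [0,0,0],
    [0,0,0]
  ],
  "dr": [
    [0,0,0],
    [0,0,0],
    [0,0,0],
    [0,0,0],
    [0,0,0],
    [0,0,0]
  ],
  "fingers": 5
}}

```text
time_s: 18.48
tcp_pos: [599.2, -82.0, 222.0]
ee_rot: [-1.49, 0.524, 0.294]
force: [-1.0, 1.9, -0.5]
opening: 10.1
```

Pinched: the opening is 10.1, as it was on the tab before. Swinging the cap forward along the arc.

Request:
{"op": "apply_moves", "data": {
  "xyz": [
    [-7.7,3.4,0],
    [-6.6,4.7,0],
    [-5.3,5.8,0],
    [-3.8,6.7,0],
    [0,0,0]
  ],
  "dr": [
    [0,0,1.8],
    [0,0,1.8],
    [0,0,1.8],
    [0,0,1.8],
    [0,0,0]
  ]
}}

```text
time_s: 18.9
tcp_pos: [568.7, -77.5, 218.2]
ee_rot: [-1.46, 0.619, 0.391]
force: [-1.3, 1.0, 1.0]
opening: 5.0
```

Request:
{"op": "apply_moves", "data": {
  "xyz": [
    [-2.2,7.2,0],
    [-0.5,7.5,0],
    [1.2,7.4,0],
    [2.9,7,0],
    [0,0,0]
  ],
  "dr": [
    [0,0,1.8],
    [0,0,1.8],
    [0,0,1.8],
    [0,0,1.8],
    [0,0,0]
  ]
}}

```text
time_s: 19.32
tcp_pos: [551.3, -74.7, 193.6]
ee_rot: [-1.425, 0.713, 0.49]
force: [-2.0, 1.5, 1.7]
opening: 5.0
```

```bash
python3 - <<'E'
from h import *
p,R0,s=pose();q=p+63*R0[:,0];c=tocoord(q);print(c,np.linalg.norm([c[0]-23.6,c[2]-125]),"tilt",np.degrees(np.arccos(-R0[2,0])))
plan([tcp(capt(t,63),45.6-(0.75-t)*8,63) for t in np.linspace(.75,-.05,7)[1:]],(p,R0))
E
```

```text
[-3.48494393e+01  1.47377916e-01  1.49442428e+02] 63.354315237573104 tilt 45.458567479142644
[ 5.   8.4 -0.1] [0.13 0.01 0.93] | [549. -75. 184.] n>= 1
[ 5.   5.6 -0. ] [-0.    0.    1.07] | [548. -74. 177.] n>= 1
[5.9 4.8 0. ] [-0.   -0.    1.07] | [549. -75. 169.] n>= 1
[ 6.8  3.8 -0. ] [-0.   -0.    1.07] | [551. -75. 161.] n>= 1
[7.5 2.7 0. ] [0.   0.   1.07] | [554. -75. 154.] n>= 1
[8.  1.6 0. ] [-0.   -0.    1.07] | [558. -76. 147.] n>= 1
```

```bash
cat > ang.py <<'E'
from h import *
def proj(ci,q):
    T=np.array(ci["T"]);c=T[:3,:3].T@(q-T[:3,3]);a=np.array([c[0],-c[1]])/-c[2];a=a*(1+ci["k1"]*(a@a));K=np.array(ci["intrinsics"]);return K[:2,:2]@a+K[:2,2]
def report(n):
    ci=camera_info(n);im,d=snapshot(n);np.savez("last_"+n+".npz",im=im,d=d,T=ci["T"])
    hsv=cv2.cvtColor(im,cv2.COLOR_RGB2HSV);H,S,V=[hsv[...,i].astype(int) for i in range(3)]
    m=(H>=4)&(H<15)&(S>190)&(V>60)&(d>0)
    vs,us=np.nonzero(m);P=np.array([tocoord(pt(ci,u,v,d[v,u])) for u,v in zip(us,vs)])
    k=(np.abs(P[:,1])<30)&(np.abs(P[:,0])<75)&(P[:,2]>85)&(P[:,2]<215);P,us,vs=P[k],us[k],vs[k]
    print(n,len(P),"u",us.min(),us.max(),"v",vs.min(),vs.max())
    for v in np.unique(vs)[::max(1,len(np.unique(vs))//12)]:
        q=vs==v;print(v,q.sum(),us[q].min(),us[q].max(),np.median(P[q],0).round(1))
if __name__=="__main__":
    import sys
    for n in sys.argv[1:]: report(n)
E
python3 ang.py wrist top
```

```text
wrist 804 u 230 284 v 183 288
183 13 251 263 [-17.6  -0.4  93.8]
188 35 239 275 [-16.3   0.4  97.2]
193 22 233 281 [-14.1  -0.3 100. ]
198 9 231 283 [-11.3  15.5 102.8]
203 3 230 284 [ -7.6  18.8 105.1]
243 6 254 260 [ 17.1  -0.6 128.6]
248 7 254 260 [  5.2  -0.2 135.3]
253 7 254 260 [ -2.7  -0.3 140.7]
258 8 253 260 [-28.9  -0.6 149.4]
263 9 253 261 [-27.3  -0.3 152.1]
268 9 253 261 [-25.4  -0.3 154.7]
273 7 254 260 [-25.3  -0.3 157.6]
278 7 254 260 [-30.9  -0.3 161.1]
283 10 252 261 [-33.8  -0.5 164.2]
288 11 252 262 [-32.5  -0.3 166.7]
top 118 u 285 297 v 169 183
169 4 290 293 [ 20.8  -1.3 131.6]
170 7 288 294 [ 15.9  -0.  138.3]
171 11 286 296 [ 12.5  -0.4 140. ]
172 12 286 297 [  8.2  -2.2 144.5]
173 13 285 297 [  6.2  -1.4 144. ]
174 11 285 297 [  2.   -4.6 148. ]
175 12 286 297 [ -2.   -3.4 149.1]
176 11 286 297 [ -5.4  -2.2 150.5]
177 12 286 297 [ -8.9  -4.2 155.4]
178 8 288 295 [-12.8  -4.6 156.9]
179 6 289 294 [-15.2  -5.1 156.2]
180 3 290 292 [-19.9  -3.8 163.3]
181 2 290 291 [-23.1  -2.8 163.2]
182 3 289 291 [-27.5  -1.6 167.4]
183 3 289 291 [-30.5  -2.1 169.1]
```

The cap stayed at about 1.07 rad: its tab end is near rack x -30, z 168, and the fingers have slipped underneath it. I'll back off, go over the top with the fingers closed and press it down.

```bash
cat > press.py <<'E'
from h import *
def Q(t,r,tilt,ex=0):
    f=t-np.radians(25);s=11*abs(np.sin(np.radians(tilt)+f));return tcp(capt(t,r,6+s+ex),tilt,73)
E
python3 - <<'E'
from press import *
p,R0,_=pose();x,y=R0[:,0],R0[:,1]
W=[(p+8*y,R0),(p+8*y-90*x,R0),tcp(rk(-65,0,210),40,73),Q(1.1,50,40,8)]
plan(W);print()
ths=np.linspace(1.1,.1,9)
plan([Q(t,50+5*(1.1-t),40-10*(1.1-t)) for t in ths],W[-1]);print(tocoord(W[-1][0]+73*W[-1][1][:,0]))
E
```

```text
[0. 8. 0.] [0. 0. 0.] | [546. -74. 188.] n>= 1
[-90.   0.  -0.] [0. 0. 0.] | [482. -64. 251.] n>= 3
[ 16.5 -37.   -0.2] [0.13 0.01 5.52] | [519. -70. 266.] n>= 1
[ 68. -27.  -0.] [0. 0. 0.] | [583. -80. 231.] n>= 2

[1.7 7.8 0. ] [0. 0. 0.] | [578. -79. 225.] n>= 1
[-0.8  5.6 -0. ] [-0.    0.    1.25] | [574. -78. 222.] n>= 1
[ 0.5  5.9 -0. ] [-0.   -0.    1.25] | [569. -78. 218.] n>= 1
[1.8 5.9 0. ] [0.   0.   1.25] | [566. -77. 213.] n>= 1
[ 3.2  5.7 -0. ] [ 0.   -0.    1.25] | [563. -77. 207.] n>= 1
[4.5 5.2 0. ] [-0.    0.    1.25] | [561. -76. 200.] n>= 1
[ 5.7  4.5 -0. ] [ 0.   -0.    1.25] | [561. -76. 193.] n>= 1
[ 6.8  3.5 -0. ] [ 0.   -0.    1.25] | [561. -76. 185.] n>= 1
[7.6 2.3 0. ] [-0.    0.    1.25] | [563. -77. 178.] n>= 1
[-5.70104949e-01 -5.41233725e-15  1.75293481e+02]
```

Request:
{"op": "apply_moves", "data": {
  "xyz": [
    [0,8,0],
    [-30,0,0],
    [-30,0,0],
    [-30,0,0],
    [8,-18,0],
    [8.5,-19,-0.2],
    [0,0,0],
    [0,0,0],
    [0,0,0]
  ],
  "dr": [
    [0,0,0],
    [0,0,0],
    [0,0,0],
    [0,0,0],
    [0,0,2],
    [0,0,2],
    [0,0,1.5],
    [0,0,0],
    [0,0,0]
  ],
  "fingers": 0
}}

```text
time_s: 20.17
tcp_pos: [519.6, -70.5, 264.8]
ee_rot: [-1.395, 0.785, 0.563]
force: [0.2, -0.6, -0.7]
opening: -0.1
```

```bash
python3 - <<'E'
from press import *
plan([Q(1.1,50,40,8)]);p,R0,_=pose();print(tocoord(p+73*R0[:,0]))
E
python3 ang.py top | tail -5
```

```text
[ 67.  -27.6   0.5] [ 0.1  -0.08 -0.01] | [583. -80. 231.] n>= 2
[-64.82752678  -0.60093112 208.90002912]
180 4 289 292 [-19.   -2.6 156.5]
181 2 290 291 [-22.   -3.1 157.4]
182 3 289 291 [-26.7  -1.8 166.6]
183 3 289 291 [-30.2  -2.1 165.6]
184 3 289 291 [-33.   -2.7 164.4]
```

Clear of the cap, which is still at about 1.05 rad. Going over the top, then pressing along the arc.

Request:
{"op": "apply_moves", "data": {
  "xyz": [
    [17,-7,0.5],
    [17,-7,0],
    [17,-7,0],
    [16,-6.6,0],
    [0,0,0],
    [0,0,0],
    [1.7,7.8,0],
    [-0.8,5.6,0],
    [0.5,5.9,0],
    [1.8,5.9,0],
    [3.2,5.7,0],
    [0,0,0]
  ],
  "dr": [
    [0,0,0],
    [0,0,0],
    [0,0,0],
    [0,0,0],
    [0,0,0],
    [0,0,0],
    [0,0,0],
    [0,0,1.25],
    [0,0,1.25],
    [0,0,1.25],
    [0,0,1.25],
    [0,0,0]
  ]
}}

```text
time_s: 21.22
tcp_pos: [562.5, -76.4, 206.6]
ee_rot: [-1.365, 0.85, 0.634]
force: [0.2, 0.1, -0.2]
opening: -0.1
```

```bash
python3 ang.py top; python3 - <<'E'
from press import *
ths=[.45,.3,.15,0]
plan([Q(t,50+5*(1.1-t),40-10*(1.1-t)) for t in ths]);p,R0,s=pose();print(tocoord(p+73*R0[:,0]),s["force"])
E
```

```text
top 127 u 284 297 v 169 182
169 3 291 293 [ 21.4  -2.8 130.5]
170 5 289 293 [ 17.1  -0.2 133.6]
171 8 287 294 [ 13.5   0.8 131.9]
172 10 286 295 [ 10.4   0.5 134.5]
173 12 285 296 [ 6.800e+00 -1.000e-01  1.346e+02]
174 10 285 296 [  4.1   0.9 133.3]
175 13 285 297 [  0.   -2.3 136.8]
176 14 284 297 [ -1.9  -1.6 136.2]
177 14 284 297 [ -5.7  -1.9 138.6]
178 14 284 297 [ -8.9  -2.3 136.8]
179 13 284 296 [-11.6  -1.4 138.1]
180 7 285 296 [-14.1 -10.8 139.4]
181 3 287 295 [-16.9 -14.1 142.1]
182 1 294 294 [-18.7 -14.9 135. ]
[ 5.6  6.  -0.2] [ 0.12 -0.04  1.4 ] | [561. -76. 199.] n>= 1
[7.2 5.1 0. ] [-0.   0.   1.5] | [561. -76. 190.] n>= 1
[ 8.7  3.5 -0. ] [ 0.  -0.   1.5] | [562. -77. 181.] n>= 1
[ 9.7  1.7 -0. ] [ 0.  -0.   1.5] | [566. -77. 172.] n>= 1
[-26.38228934   0.20510311 146.93935135] [-0.15429151  0.12479831  0.62286503]
```

The lid is following, now at about 0.6 rad. I'll continue down and press it home.

Request:
{"op": "apply_moves", "data": {
  "xyz": [
    [2.8,3,0],
    [2.8,3,0],
    [3.6,2.6,0],
    [3.6,2.5,0],
    [4.4,1.8,0],
    [4.3,1.7,0],
    [4.8,0.9,0],
    [4.9,0.8,0],
    [0,0,0],
    [0,0,0]
  ],
  "dr": [
    [0,0,0.7],
    [0,0,0.7],
    [0,0,0.7],
    [0,0,0.8],
    [0,0,0.7],
    [0,0,0.8],
    [0,0,0.7],
    [0,0,0.8],
    [0,0,0],
    [0,0,0]
  ]
}}

```text
time_s: 22.1
tcp_pos: [566.2, -77.0, 171.9]
ee_rot: [-1.328, 0.924, 0.712]
force: [-2.7, 0.1, 5.6]
opening: 0.1
```

```bash
python3 - <<'E'
from press import *
plan([Q(0,55,29)]);p,R0,s=pose();print(tocoord(p+73*R0[:,0]),s["force"])
E
```

```text
[ 0.3 -0.1 -0.2] [ 0.11 -0.05  0.01] | [566. -77. 172.] n>= 1
[-29.32644782   0.12460375 108.0723577 ] [-2.70200235  0.07614778  5.60495101]
```

Contact at 6 N. Pressing on in small steps.

Request:
{"op": "apply_moves", "data": {
  "xyz": [
    [1,0,0],
    [1,0,0],
    [1,0,0],
    [0,0,0]
  ],
  "dr": [
    [0,0,0],
    [0,0,0],
    [0,0,0],
    [0,0,0]
  ]
}}

```text
time_s: 22.43
tcp_pos: [566.7, -77.1, 170.5]
ee_rot: [-1.328, 0.924, 0.712]
force: [-14.8, 2.8, 19.5]
opening: -0.2
```

Request:
{"op": "apply_moves", "data": {
  "xyz": [
    [1,0,0],
    [1,0,0],
    [1,0,0],
    [0,0,0]
  ],
  "dr": [
    [0,0,0],
    [0,0,0],
    [0,0,0],
    [0,0,0]
  ]
}}

```text
time_s: 22.77
tcp_pos: [567.3, -77.1, 169.3]
ee_rot: [-1.328, 0.924, 0.712]
force: [-27.2, 4.1, 34.1]
opening: -0.0
```

It meets firm resistance at about 43 N, well past the 5 N catch. I'll back off and check.

Request:
{"op": "apply_moves", "data": {
  "xyz": [
    [-6,0,0],
    [-20,0,0],
    [-30,0,0],
    [-30,0,0],
    [-30,0,0],
    [-20,0,0],
    [0,0,0],
    [0,0,0]
  ],
  "dr": [
    [0,0,0],
    [0,0,0],
    [0,0,0],
    [0,0,0],
    [0,0,0],
    [0,0,0],
    [0,0,0],
    [0,0,0]
  ]
}}

```text
time_s: 23.43
tcp_pos: [503.8, -67.2, 286.3]
ee_rot: [-1.329, 0.922, 0.71]
force: [-0.3, 0.7, -0.3]
opening: 0.3
```

```bash
python3 ang.py wrist; python3 - <<'E'
from h import *
z=np.load("last_wrist.npz");im,d=z["im"],z["d"]
z=np.load("scene0.npz");a,_=snapshot("scene")
big=im[120:270,120:400].repeat(2,0).repeat(2,1)
save(np.vstack([big,np.hstack([a[180:300,180:320].repeat(2,0).repeat(2,1),a[230:350,290:430].repeat(2,0).repeat(2,1)])]),"w10.png")
ci=camera_info("wrist");hsv=cv2.cvtColor(im,cv2.COLOR_RGB2HSV);H,S=hsv[...,0].astype(int),hsv[...,1]
for n,m,y in(("red",((H<4)|(H>172))&(S>140),-70),("blue",(H>105)&(H<130)&(S>120),70),("orange",(H>=4)&(H<15)&(S>190),0)):
    vs,us=np.nonzero(m&(d>0));P=np.array([tocoord(pt(ci,u,v,d[v,u])) for u,v in zip(us,vs)])
    k=(abs(P[:,1]-y)<8)&(abs(P[:,0])<45)&(P[:,2]>95)&(P[:,2]<200);h=(P[k,0]*(-S25)+(P[k,2]-114)*C25);k2=h>3
    print(n,k.sum(),np.degrees(np.arctan(np.polyfit(P[k][k2,0],P[k][k2,2],1)[0])).round(2),"h",np.median(h[k2]).round(2))
print(arm.state()["force"])
E
```

```text
wrist 1315 u 238 276 v 169 223
169 9 253 261 [-40.9  -0.3 100.7]
173 11 252 262 [-38.4  -0.3 104.1]
177 9 253 261 [-34.5  -0.3 106.2]
181 11 252 262 [-30.4  -0.3 108.1]
185 17 246 268 [-26.   -0.3 109.8]
189 23 242 272 [-21.8  -0.3 111.8]
193 37 239 275 [-17.5  -0.3 113.7]
197 38 238 275 [-13.3  -0.8 115.8]
201 38 238 275 [ -8.6  -0.8 117.6]
205 36 239 275 [ -4.3   0.3 119.8]
209 34 240 274 [  0.5  -0.8 121.6]
213 30 242 272 [  5.    0.3 123.9]
217 24 246 269 [  9.7   0.3 126. ]
221 11 252 262 [ 14.   -0.2 128.4]
red 706 23.78 h 5.3
blue 706 23.76 h 5.22
orange 695 24.0 h 5.11
[ 0.44091901 -0.78795796 -0.33524927]
```

View pics/w10.png

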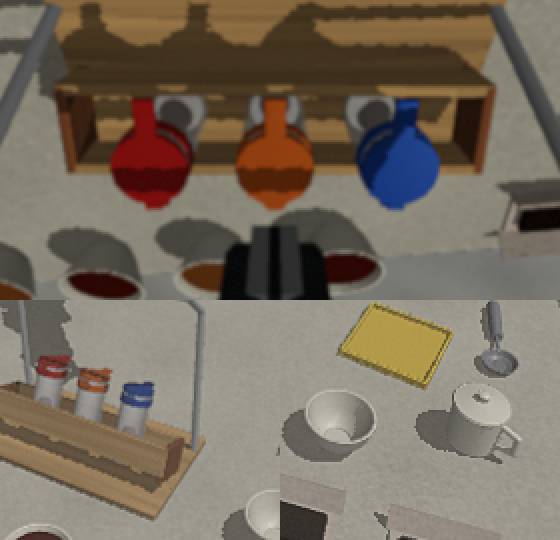

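The orange lid matches the shut red and blue lids (slope 24.0° against 23.8°, height within 0.2 mm). The tray is empty, the bowl, mug and spoon haven't moved, and the robot is touching nothing. Handing in.

```bash
python3 -c "
from h import *
job_done();print(arm.state()['time_s'])"
```

```text
the job is handed in; nothing more can be done
the job is handed in; nothing more can be done
```

The job is done and handed in at about 23.5 s: the orange cap was opened, the nugget dropped into that tube, and the cap pressed shut. I pinched and lifted the tab to free it, then pushed the cap upright with closed fingertips. To close it, I swung the cap part of the way, pressed it down over the top and pushed it home with about 43 N.

**Final checks**
- **Caps:** the orange lid matches the shut red and blue lids, with a slope of 24.0° against 23.8° and height within 0.2 mm.
- **Nugget:** the tray is empty. After the drop I saw the nugget at the bottom of the orange tube, but I did not check again once the cap was shut.
- **Other items:** the bowl, mug and spoon look unmoved in the last picture. I did not re-check the jar, but the arm never went near it.
- **Robot:** it stands clear, with wrist force under 1 N.

**What went wrong on the way**
- The pinch on the tab slipped twice, once while opening and once while closing. I finished both motions by pushing with the closed fingers.
- A brief downward force of about 10 N showed as the cap reached upright. I did not find the cause; it was gone once I backed off.

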